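# Seat and hold the sprung cover of the table press

### The arm

A 7-joint arm with a two-finger parallel gripper is mounted at the origin on the work surface. World frame = base frame: x ahead of the robot, y to its left, z up, the work surface at z = 0. Lengths are in m, angles in degrees, forces in N, time in s.
With the tool pointing down it reaches from about 0.425 to 0.875 m from the base axis. Payload 8.4 kg.
Tool frame: the origin (TCP) lies at the very end of the fingers, on their centre line; the grasp point (between the pads) lies 19 mm behind it; z points along the fingers, y is the line along which they close (so a half turn about z gives the same grasp; the last joint's range is limited). The gripper opens to 87 mm and grips with 3 to 60 N. Pads are 19 mm wide; open, the fingers measure 117 mm over their backs; the gripper's body (75 mm by 190 mm) begins 51 mm behind the grasp point.
Start: joints at [67.598, 19.091, 2.286, 83.961, -0.768, 76.965, -3.352], TCP at [0.187, -0.623, 0.223] pointing down, gripper open.
Joint ranges: [-147.57, 147.57], [-21.85, 119.76], [-74.77, 79.35], [14.55, 137.4], [-85.83, 265.84], [4.83, 119.75], [-152.11, 152.11]. Speed limits (degrees/s): [127.2, 127.2, 159.86, 159.86, 180, 180, 180].

### API

Orientations are given as a 3x3 rotation matrix whose columns are the frame's x, y, z axes.
In Python, from station import get_obs, capture, camera_model, order gives the robot as it stands.
- The arm moves only by the tool step_arm, never from a script. Its argument "commands" is a list of rows, each a list of 5 numbers: the shift along the world's x, y, z in units of 40 mm (1.0 is 40 mm), then the turn about the world's z in units of 5 degrees (1.0 is 5 degrees), then the finger opening in mm, from 0 to 87. In form: [[x, y, z, twist, gripper], ...]. A call has exactly 8 rows; each row shifts and turns the commanded pose from where the row before left it; what a row does not reach is not made up. A row lasts 1/12 s, in which the tool goes at most 41.7 mm and 7.16 degrees, less where a joint would pass 70% of its speed; a pose out of reach is approached as far as the arm can. A call is refused whole if a number of a shift passes 1 or a number of a turn 1, either way. A call with a gripper value outside its range is refused whole. The fingers move at their own pace and stop on an object; "newtons" is the grip in N (left out, the last holds). Time passes only in rows, so rows that do not move let the fingers close, or fill a call up. It gives the time, the measured TCP pose, the force, the opening and the grip force at its end, in the units of the state.
- get_obs(): the state, without advancing time (a new reading comes with each control period).
- capture(name): name is "side" or "top"; returns (picture, depth): 384x512x3 uint8, red, green, blue; 384x512 float32, m along the optical axis (not along the pixel's ray), 0 where there is no reading.
- camera_model(name): a dict with "fx", "fy", "cx", "cy" (pixels), "world_from_camera" (4x4, takes a point from camera to world coordinates). Camera axes: x right, y down, z forward; pixel columns grow to the right and rows downward; lengths in m; the calibration is good to about 2 mm. A picture is of the moment at which its call begins. camera_model takes no time and is no camera call.
- order.job_done(): hands the job in; it is judged then, once.
The state is a dict: "time": time; "q": joint angles; "dq": joint speeds; "joint_efforts": joint torques, N m; "ee_pos": TCP position; "orientation": TCP orientation; "ft_force": force on the tool from outside, world axes, zero at the start; "moment": the same for the moment, N m; "width": finger opening in m; "grip_force": force on a finger pad.
Only numpy, scipy, OpenCV 4.12 (cv2) and the standard library are available. Lean on these libraries where they do the work, as an engineer would, in place of code of your own. Each camera call takes 0.05 s, during which the arm holds its last target. There are 200 camera calls.

### The job

Put the round aluminium cover on the press bed: take it by its bar grip, turn it so that its lip faces the same way as the press's spout, and work it over the locating pin hidden underneath until it drops on. Then push it all the way down against the bed's spring and keep it held there: finish while still holding it down, without letting go. Leave the other things on the table where they are.

Things in the scene. Friction and masses are not known exactly. Their poses are not given: they have to be found in the camera images.
- cover: The loose cover: a hollow round cast-aluminium cap, 96 mm across, 20 mm thick, 0.2 to 0.4 kg, flat on the table, grip up. Origin: centre of its underside; z up; +x points to its lip, a block 24 mm wide sticking out of the rim to 60 mm from the centre. Bar grip on top: 46 mm long along x, 18 mm wide along y, z = 20 to 52 mm: pinch it across y from above.
- cover_bore (a point): Centre of the bore's mouth in the cover's underside (same point as the cover's origin). Hidden below: a central square bore 20 x 20 mm and, running from it towards the lip, a slot 14 mm wide out to 34 mm from the axis; both are blind, 16 mm deep.
- cover_lip (a point): Point on the cover: top edge of the lip's end, 60 mm along the cover's +x from its axis, 20 mm above its underside.
- cover_grip (a point): Point inside the cover's bar grip: on the cover's axis, 40 mm above its underside, 12 mm below the top of the bar.
- press: The cast-aluminium manual press, fixed. Origin: on the table right under the locating pin, on the axis of the round bed; z up; +x points to its spout, an open trough 36 mm wide reaching to 99 mm, up to 40 mm high. Bed drum 116 mm across, top at z = 40 mm. Its column stands on the +y side.
- column_top (a point): Top of the press's column, 200 mm along the press's +y from the pin, 270 mm high. Column 40 mm thick, collar 60 mm, foot 112 mm across; the head with its black knob is swung away beyond it, to 370 mm from the pin, 160 to 307 mm high.
- pin_tip (a point): Tip of the locating pin, on the bed's axis at z = 63 mm: fixed, steel, 16 mm in diameter, its top 3.5 mm tapered to 9 mm. A second fixed peg, 6 mm in diameter, top at z = 61 mm, stands 26 mm from the pin towards the spout and enters the cover's slot: the cover drops on only with its lip towards the spout (within about 0.1 rad).
- carrier_top (a point): Centre of the top of the carrier, the sprung round steel plate (104 mm across) on the bed around the pin; axes parallel to the press's. Carrier up: z = 55 mm, pin standing 8 mm and peg 6 mm above it. The cover's underside rests here once it has dropped on.
- carrier (a joint): How far the carrier is pushed down: 0 m up, 0.006 m fully down on its hard stop. Spring 6 N at the top, 12 N at the bottom; it does not sink under the cover's own weight (a push of about 9 N is needed to bring the cover fully down) and rises again when let go.
- spout_end (a point): End of the press's spout, upper edge: 99 mm along the press's +x from the pin's axis, 40 mm above the table.
- reamer: Small wooden citrus reamer, lying, about 136 mm long, 38 mm thick at its head; bystander. Origin: under its middle, on the table.
- saucer: White ceramic saucer, 124 mm across, 20 mm high; bystander. Origin: centre of its underside.
- silicone_lid: Dark silicone lid, 100 mm across, 7 mm thick, with a round knob 30 mm high in all; bystander. Origin: centre of its underside.
- pitcher: Glass pitcher, 112 mm across and 200 mm high, handle along its +y; bystander. Origin: centre of its underside.
- cup: White ceramic espresso cup, 66 mm across, 58 mm high, handle along its +y; bystander. Origin: centre of its underside.
- sugar_jar: Glass sugar jar with steel cap, 68 mm across, 90 mm high; bystander. Origin: centre of its underside.
- spoon: Steel spoon, 140 mm long, lying; bystander. Origin: on the table, somewhere under it near its middle.
Things that resemble listed ones, but are neither listed nor needed, are in the scene too. What is shaped like the cover but purple or yellow is not meant.

How it is judged (in metres and radians):
On the way, in this order (a step that is already met when the one before it is completed fails the run):
1. the cover is lifted off the table in the gripper (height (world z) of cover above 0.03 m and contact force between the fingers and cover above 1 N), for 0.1 s.
2. the cover has dropped on over the pin, lying flat on the carrier with its lip towards the spout (horizontal distance between cover and pin_tip below 0.0045 m and z of cover in the frame of carrier_top between -0.004 and 0.0025 m and angle between cover's own z axis and vertical below 0.06 rad and x of cover_lip in the frame of carrier_top above 0.045 m and y of cover_lip in the frame of carrier_top between -0.016 and 0.016 m), for 0.1 s.
At the end, for the whole second after the job is handed in: The cover sits over the pin (axis within 4.5 mm, tilt under 0.06 rad, underside on the carrier within about 2.5 mm, lip towards the spout within about 16 mm sideways) and the gripper's fingers, still on it, hold it still with the carrier pushed down more than 4.5 mm of its 6 mm (all of step 2 and value of joint carrier above 0.0045 m and contact force between the fingers and cover above 2 N and linear speed of cover below 0.02 m/s); the arm keeps its last pose, push and grip.
It fails at once if a bystander is shoved or knocked over (moved more than 30 mm) (distance of any of reamer, saucer, silicone_lid, pitcher, cup, sugar_jar, spoon from where it was at the start of the episode above 0.03 m).
It also fails if it takes over 42 s, if anything falls off the work surface, if the arm or the gripper's body presses on something with over 40 N, if the wrist force passes 120 N, or if a joint passes its speed limit or range.

## Working session

There is one attempt and no reset: what is moved stays moved. The work goes in short steps, Python scripts to look and compute and a tool call to move; the robot and the scene stay as the last step left them, time stands still between calls to the robot, and variables do not carry over. Pictures are saved under pics/ and viewed, at most 10 in all, crops included, and the job is handed in when it is done.

Besides the shell and the picture viewer there is one more tool, called after "Request:" in YAML: its name, and indented under it one key for each argument. step_arm: Moves the arm, as the interface text tells. Its arguments: {"type":"object","properties":{"commands":{"type":"array","items":{"type":"array","items":{"type":"number"}}},"newtons":{"type":"number"}},"required":["commands"]}

```bash
mkdir -p pics; cat > h.py <<'E'
import numpy as np, cv2
from station import get_obs, capture, camera_model, order
def snap(n):
    im,d=capture(n); np.savez(f'{n}.npz',im=im,d=d); return im,d
def load(n):
    z=np.load(f'{n}.npz'); return z['im'],z['d']
def pts(n,d):
    m=camera_model(n); v,u=np.mgrid[:384,:512]
    P=np.stack([(u-m['cx'])/m['fx']*d,(v-m['cy'])/m['fy']*d,d,np.ones_like(d)],-1)
    return (P@np.array(m['world_from_camera']).T)[...,:3]
def ray(n,u,v,z):
    m=camera_model(n); T=np.array(m['world_from_camera'])
    r=T[:3,:3]@np.array([(u-m['cx'])/m['fx'],(v-m['cy'])/m['fy'],1]); o=T[:3,3]
    return o+r*(z-o[2])/r[2]
E
python3 - <<'E'
from h import *
for n in('top','side'):
    im,d=snap(n); cv2.imwrite(f'pics/{n}0.png',cv2.resize(im[...,::-1],(800,600)))
    m=camera_model(n); print(n,m['fx'],np.round(m['world_from_camera'],3).tolist())
print(get_obs())
E
```

```text
top 392.1187902875178 [[0.033, -0.979, 0.203, 0.294], [-0.999, -0.032, 0.007, -0.082], [-0.001, -0.203, -0.979, 1.25], [0.0, 0.0, 0.0, 1.0]]
side 437.9581829810596 [[-0.722, -0.53, 0.445, 0.017], [-0.692, 0.546, -0.472, 0.472], [0.007, -0.649, -0.761, 1.06], [0.0, 0.0, 0.0, 1.0]]
{'time': 0.1, 'q': array([67.59790906, 19.12713766,  2.28281001, 84.00308463, -0.76762955,
       76.96552154, -3.35118022]), 'dq': array([ 0.07822405, -0.02032272, -0.01714326, -0.1430282 , -0.00461728,
        0.01746019,  0.09214818]), 'joint_efforts': array([ 4.48216990e-03, -6.57809043e+01,  1.34048089e+00, -4.04703856e+01,
       -5.96278533e-02,  4.10433509e-02,  3.94584606e-05]), 'ee_pos': array([ 0.18686263, -0.62214201,  0.22177908]), 'orientation': array([[ 9.57723045e-01,  2.87691384e-01, -4.85872922e-04],
       [ 2.87691782e-01, -9.57722141e-01,  1.31884690e-03],
       [-8.59103665e-05, -1.40287171e-03, -9.99999012e-01]]), 'ft_force': array([ 0.10307021, -0.77205594,  0.14899633]), 'moment': array([ 0.03838006, -0.05483597, -0.01288388]), 'grip_force': 0.0, 'width': 0.08696816059228615}
```

View pics/top0.png

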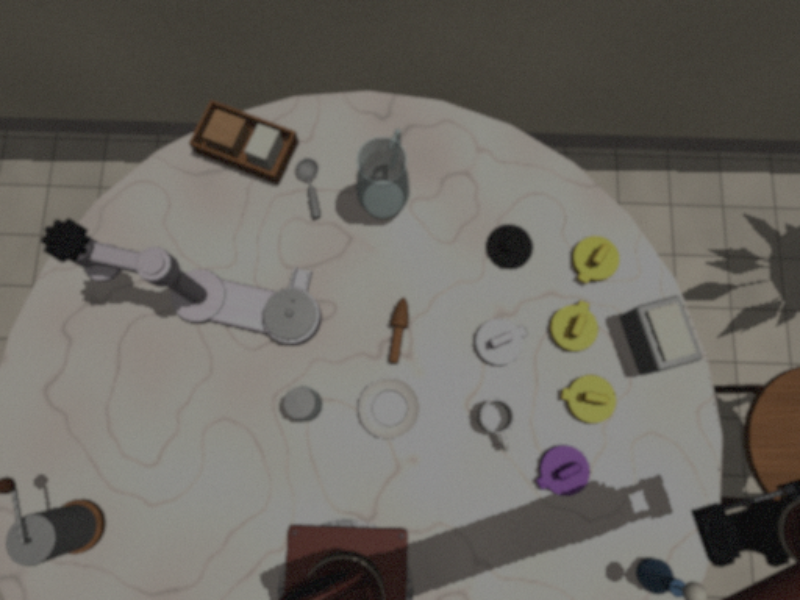

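View pics/side0.png

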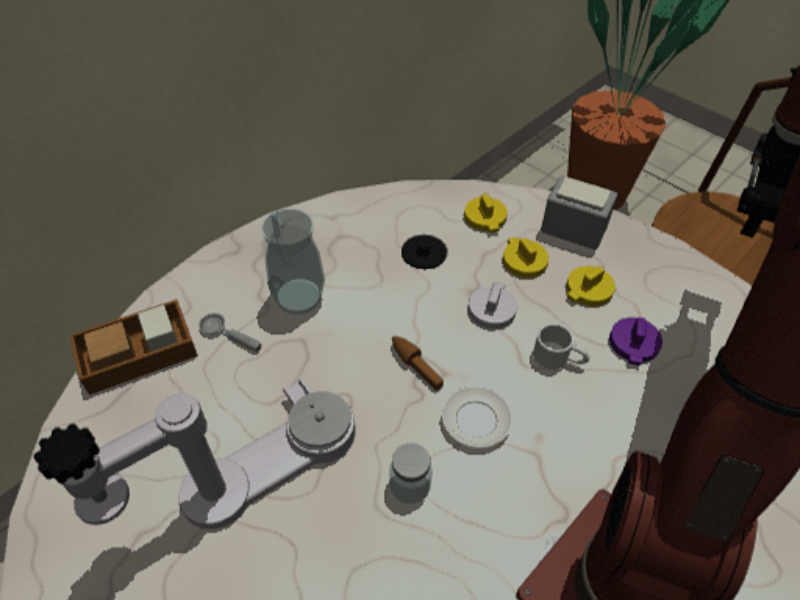

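The top picture shows the press with its bed at about (290,313) and its spout towards (302,280). The aluminium cover is at (498,342) with its grip and lip towards the right. The lookalikes are yellow at (596,258), (575,327) and (590,398), and purple at (563,470). Only the one at (498,342) is bare aluminium. Next I measure and make the crop to confirm.

```bash
cat > m.py <<'E'
from h import *
crops=[]
for n,c,b in(('top',(319,219),(186,200)),('side',(316,195),(205,268))):
    im,d=load(n); P=pts(n,d)
    for nm,(u,v) in(('cover',c),('bed',b)):
        W=P[v-45:v+45,u-55:u+55].reshape(-1,3); ok=d[v-45:v+45,u-55:u+55].ravel()>0; W=W[ok]
        c0=ray(n,u,v,.02 if nm=='cover' else .06)[:2]; r=np.hypot(*(W[:,:2]-c0).T)
        W=W[r<.13]; r=r[r<.13]
        print(n,nm,c0.round(3),'zhist',np.histogram(W[:,2],np.arange(-.01,.08,.005))[0])
        crops.append(cv2.resize(im[v-36:v+36,u-48:u+48,::-1],(400,300),interpolation=cv2.INTER_CUBIC))
cv2.imwrite('pics/crop0.png',np.vstack([np.hstack(crops[:2]),np.hstack(crops[2:])]))
E
python3 m.py
```

```text
top cover [ 0.482 -0.29 ] zhist [ 126 2255 1745  101   43  400  290   15    7    4    9   29   63   21
    1    0    0]
top bed [0.522 0.127] zhist [ 153 1813 1164   40   22  207  363  137   39  125   64   44  465  344
   16    2    0]
side cover [ 0.481 -0.29 ] zhist [   3  565 2408  360   58  144  446   55   17   18   14   23   56   35
   10    0    0]
side bed [0.515 0.135] zhist [   0  611 2343  239   52   85  725  295   74  107  208   18  220  816
   71    3    0]
```

View pics/crop0.png

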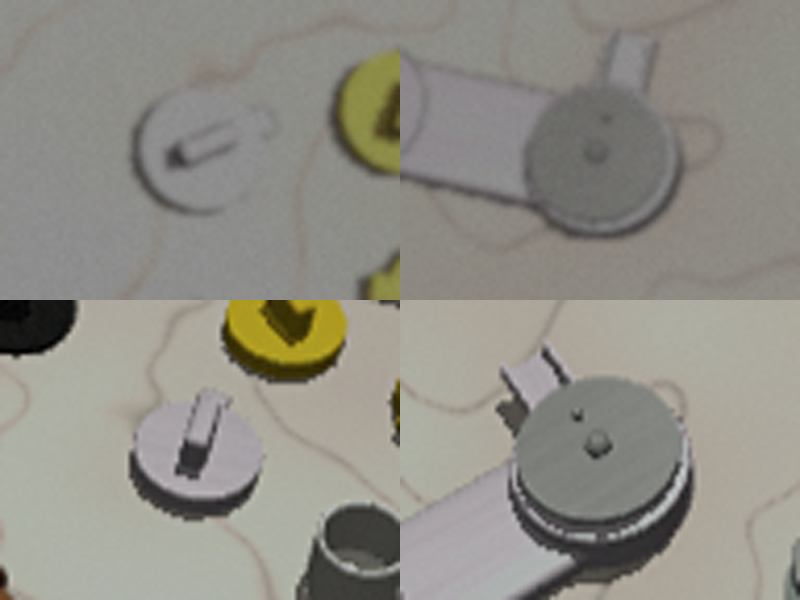

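The crop confirms it: the cover is bare aluminium, with its lip towards upper right (270,120 in the top crop) and its bar along that line. On the bed the pin shows at (596,150) and the peg at (606,118), towards the spout. Next come precise fits.

```bash
cat > m2.py <<'E'
from h import *
from scipy.optimize import least_squares
def circ(p):
    s=least_squares(lambda x:np.hypot(p[:,0]-x[0],p[:,1]-x[1])-x[2],[*p.mean(0),.05],loss='soft_l1',f_scale=.001); return s.x
def angd(v): return np.degrees(np.arctan2(v[1],v[0]))
for n,c,b in(('top',(319,219),(186,200)),('side',(316,195),(205,268))):
    im,d=load(n); P=pts(n,d); Z=P[...,2]
    c0=ray(n,*c,.02)[:2]; b0=ray(n,*b,.06)[:2]
    rc=np.hypot(*np.moveaxis(P[...,:2]-c0,-1,0)); rb=np.hypot(*np.moveaxis(P[...,:2]-b0,-1,0))
    M=(abs(Z-.02)<.008)&(rc<.075); W=P[M]; 
    C=W[:,:2]; D=C[np.hypot(*(C-c0).T)<.0495]
    G=P[(Z>.044)&(Z<.06)&(rc<.05)]
    x=c0
    for _ in range(5): x=C[np.hypot(*(C-x).T)<.049].mean(0)
    L=C[np.hypot(*(C-x).T)>.052]
    u,s,vt=np.linalg.svd(G[:,:2]-G[:,:2].mean(0))
    print(n,'cover mean',x.round(4),'z',np.median(W[:,2]).round(4),'lip',len(L),L.mean(0).round(4),angd(L.mean(0)-x).round(1),'grip',G.mean(0).round(4),angd(vt[0]).round(1),(s/np.sqrt(len(G))*12**.5).round(3))
    # contour circle
    k,_=cv2.findContours((M|((rc<.05)&(Z>.012))).astype(np.uint8),0,1); k=max(k,key=len)[:,0]
    q=np.array([ray(n,*p,.02)[:2] for p in k]); print('  cover circ',circ(q).round(4))
    B=(abs(Z-.055)<.0045)&(rb<.08); x=b0
    for _ in range(8): x=P[B][np.hypot(*(P[B][:,:2]-x).T)<.053][:,:2].mean(0)
    k,_=cv2.findContours(B.astype(np.uint8),0,1); k=max(k,key=len)[:,0]
    q=np.array([ray(n,*p,.055)[:2] for p in k]); print('  bed mean',x.round(4),np.median(Z[B]).round(4),'circ',circ(q).round(4))
    S=P[(abs(Z-.03)<.014)&(rb>.062)&(rb<.105)]; S=S[(S[:,0]>b0[0]+.03)]
    print('  spout',len(S),S.mean(0).round(4),angd(S.mean(0)[:2]-x).round(1))
E
python3 m2.py
python3 - <<'E'
from h import *
# crop pixel -> full px
for n,u0,v0,p,q in(('top',186-48,200-36,(196,150),(206,118)),('side',205-48,268-36,(198,141),(177,115))):
    f=96/400
    a=ray(n,u0+p[0]*f-.4,v0+p[1]*f-.4,.063); b=ray(n,u0+q[0]*f-.4,v0+q[1]*f-.4,.061)
    print(n,a.round(4),b.round(4),np.hypot(*(b-a)[:2]),np.degrees(np.arctan2(*(b-a)[[1,0]])))
E
```

```text
top cover mean [ 0.4851 -0.291 ] z 0.0195 lip 22 [ 0.5089 -0.3419] -65.0 grip [ 0.4858 -0.2917  0.0507] -64.7 [0.045 0.018]
  cover circ [ 0.4863 -0.2923  0.0468]
  bed mean [0.5229 0.1302] 0.0546 circ [0.5233 0.1298 0.0506]
  spout 266 [0.5852 0.1542 0.0264] 21.1
side cover mean [ 0.4774 -0.2793] z 0.0218 lip 53 [ 0.5049 -0.3246] -58.7 grip [ 0.4825 -0.2871  0.0527] 115.4 [0.048 0.018]
  cover circ [ 0.4835 -0.2887  0.0488]
  bed mean [0.5178 0.1358] 0.0565 circ [0.5214 0.133  0.0514]
  spout 342 [0.5774 0.1699 0.0275] 29.8
top [0.5222 0.1309 0.063 ] [0.5471 0.1255 0.061 ] 0.02546826745494248 -12.350092330091964
side [0.5207 0.133  0.063 ] [0.5455 0.1289 0.061 ] 0.025050413321184718 -9.366818561417517
```

Request:
step_arm:
  commands:
    - [0.46,0.52,0,1,87]
    - [0.46,0.52,0,1,87]
    - [0.46,0.52,0,1,87]
    - [0.46,0.52,0,1,87]
    - [0.46,0.52,0,1,87]
    - [0.46,0.52,0,1,87]
    - [0.46,0.52,0,1,87]
    - [0.46,0.52,0,1,87]
  newtons: 40

```text
time: 0.77
ee_pos: [0.3347, -0.4548, 0.2222]
orientation: [[0.545, 0.838, -0.0], [0.838, -0.545, 0.0], [0.0, -0.001, -1.0]]
ft_force: [-0.1, -0.4, -0.3]
width: 0.0871
grip_force: 0.0
```

Request:
step_arm:
  commands:
    - [0.46,0.52,-0.2,1,87]
    - [0.46,0.52,-0.2,1,87]
    - [0.46,0.52,-0.2,1,87]
    - [0.46,0.52,-0.2,1,87]
    - [0.46,0.52,-0.2,1,87]
    - [0.46,0.52,-0.2,1,87]
    - [0.46,0.52,-0.2,1,87]
    - [0.46,0.52,-0.2,1,87]

```text
time: 1.43
ee_pos: [0.4819, -0.2885, 0.1579]
orientation: [[-0.121, 0.993, -0.0], [0.993, 0.121, 0.0], [0.0, -0.0, -1.0]]
ft_force: [-0.4, -1.4, 0.6]
width: 0.0867
grip_force: 0.0
```

Request:
step_arm:
  commands:
    - [0,0,0,1,87]
    - [0,0,0,1,87]
    - [0,0,0,1,87]
    - [0,0,0,0.6,87]
    - [0,0,0,0,87]
    - [0,0,0,0,87]
    - [0,0,0,0,87]
    - [0,0,0,0,87]

```text
time: 2.1
ee_pos: [0.4813, -0.2897, 0.1585]
orientation: [[-0.417, 0.909, -0.0], [0.909, 0.417, 0.0], [0.0, -0.0, -1.0]]
ft_force: [0.4, -0.2, 1.1]
width: 0.0871
grip_force: 0.0
```

```bash
python3 - <<'E'
from h import *
o=get_obs(); print(o['ee_pos'],np.degrees(np.arctan2(o['orientation'][1,1],o['orientation'][0,1])),o['q'].round(1))
pin=np.array([.5215,.132])
for n in('top','side'):
    im,d=load(n); P=pts(n,d); Z=P[...,2]; r=np.hypot(*np.moveaxis(P[...,:2]-[.56,.33],-1,0))
    K=P[(abs(Z-.27)<.006)&(r<.08)]; k=K.mean(0); v=k[:2]-pin
    print(n,len(K),k.round(4),np.hypot(*v).round(4),'yaw',np.degrees(np.arctan2(v[1],v[0]))-90)
    R=P[...,:2]-pin; a=np.radians(-11); x=R@[np.cos(a),np.sin(a)]; y=R@[-np.sin(a),np.cos(a)]
    S=(x>.065)&(x<.105)&(abs(y)<.04)&(Z>.012)&(Z<.05); print('  spout',S.sum(),x[S].max().round(4),y[S].min().round(4),y[S].max().round(4),y[S].mean().round(4))
im,d=snap('top'); cv2.imwrite('pics/top1.png',cv2.resize(im[150:290,225:412,::-1],(800,600),interpolation=cv2.INTER_CUBIC))
E
```

```text
[ 0.48126922 -0.2897033   0.15845126] 24.632803155338305 [ 47.5  13.1 -24.  100.2   5.7  67.9  46.5]
top 277 [0.5601 0.3254 0.2678] 0.1972 yaw -11.27957879011467
  spout 134 0.1019 -0.0198 0.017 -0.0008
side 527 [0.5561 0.3304 0.2689] 0.2014 yaw -9.898740645320672
  spout 145 0.1003 -0.0174 0.0194 0.0007
```

View pics/top1.png

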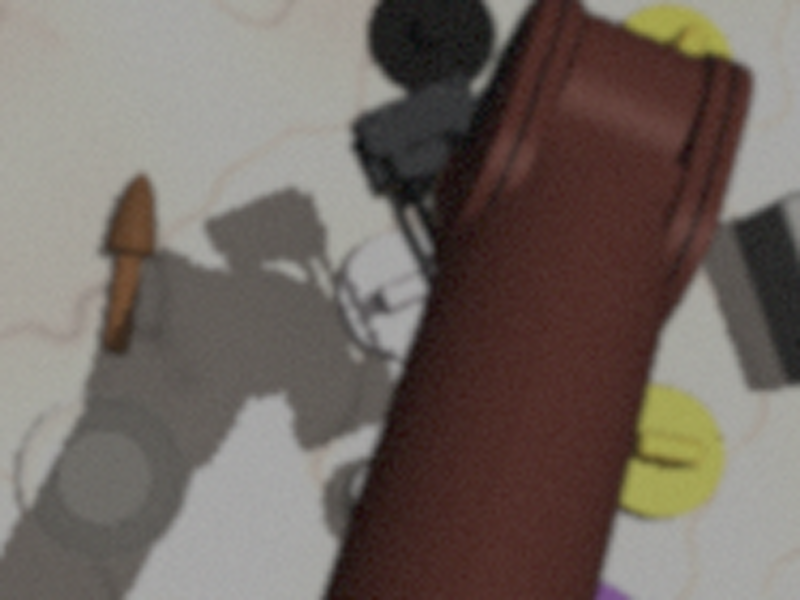

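The arm hides most of the cover. Its bar end at (380,298) lies between the open fingers. I centre and go down.

Request:
step_arm:
  commands:
    - [0.08,-0.01,-0.5,0.08,60]
    - [0,0,-0.5,0,60]
    - [0,0,-0.5,0,60]
    - [0,0,-0.5,0,60]
    - [0,0,-0.4,0,60]
    - [0,0,-0.4,0,60]
    - [0,0,-0.3,0,60]
    - [0,0,-0.1,0,60]

```text
time: 2.82
ee_pos: [0.4836, -0.2896, 0.0287]
orientation: [[-0.424, 0.906, -0.002], [0.906, 0.424, 0.001], [0.002, -0.001, -1.0]]
ft_force: [-0.4, -0.4, -0.1]
width: 0.0605
grip_force: 0.0
```

Request:
step_arm:
  commands:
    - [0,0,-0.1,0,60]
    - [0,0,-0.03,0,60]
    - [0,0,0,0,50]
    - [0,0,0,0,40]
    - [0,0,0,0,32]
    - [0,0,0,0,26]
    - [0,0,0,0,22]
    - [0,0,0,0,18]
  newtons: 20

```text
time: 3.48
ee_pos: [0.4846, -0.2902, 0.0256]
orientation: [[-0.424, 0.905, 0.0], [0.905, 0.424, -0.0], [-0.0, 0.0, -1.0]]
ft_force: [-0.1, 0.1, -0.6]
width: 0.0282
grip_force: 0.0
```

Request:
step_arm:
  commands:
    - [0,0,-0.03,0,10]
    - [0,0,0,0,5]
    - [0,0,0,0,5]
    - [0,0,0,0,5]
    - [0,0,0,0,5]
    - [0,0,0,0,5]
    - [0,0,0,0,5]
    - [0,0,0,0,5]
  newtons: 40

```text
time: 4.15
ee_pos: [0.4845, -0.2901, 0.0241]
orientation: [[-0.424, 0.905, -0.0], [0.905, 0.424, 0.0], [0.0, -0.0, -1.0]]
ft_force: [1.1, -0.6, -2.1]
width: 0.0174
grip_force: 40.0
```

Request:
step_arm:
  commands:
    - [0,0,0.2,0,5]
    - [0,0,0.4,0,5]
    - [0,0,0.5,0,5]
    - [0,0,0.5,0,5]
    - [0,0,0.5,0,5]
    - [0,0,0.5,0,5]
    - [0,0,0.4,0,5]
    - [0,0,0,0,5]

```text
time: 4.82
ee_pos: [0.4862, -0.2907, 0.1481]
orientation: [[-0.425, 0.905, 0.004], [0.905, 0.425, -0.003], [-0.004, 0.003, -1.0]]
ft_force: [0.9, 0.7, -0.9]
width: 0.0179
grip_force: 40.0
```

Request:
step_arm:
  commands:
    - [0.04,0.4,0,0.5,5]
    - [0.06,0.66,0,0.7,5]
    - [0.06,0.66,0,0.7,5]
    - [0.06,0.66,0,0.7,5]
    - [0.06,0.66,0,0.7,5]
    - [0.06,0.66,0,0.7,5]
    - [0.06,0.66,0,0.7,5]
    - [0.06,0.66,0,0.7,5]

```text
time: 5.48
ee_pos: [0.5023, -0.0853, 0.1437]
orientation: [[-0.794, 0.607, -0.001], [0.607, 0.794, 0.0], [0.001, -0.0, -1.0]]
ft_force: [0.5, -0.3, -2.2]
width: 0.0177
grip_force: 40.0
```

Request:
step_arm:
  commands:
    - [0.06,0.66,0,0.7,5]
    - [0.06,0.66,0,0.7,5]
    - [0.06,0.66,0,0.7,5]
    - [0.06,0.66,0,0.7,5]
    - [0.06,0.66,0,0.7,5]
    - [0.06,0.66,0,0.7,5]
    - [0.04,0.5,0,0.6,5]
    - [0.02,0.3,0,0.4,5]

```text
time: 6.15
ee_pos: [0.5182, 0.1063, 0.144]
orientation: [[-0.981, 0.195, -0.0], [0.195, 0.981, 0.001], [0.001, 0.001, -1.0]]
ft_force: [-0.1, -0.4, -2.1]
width: 0.0179
grip_force: 40.0
```

Request:
step_arm:
  commands:
    - [0.04,0.4,0,0.2,5]
    - [0.04,0.2,0,0.1,5]
    - [0,0,0,0,5]
    - [0,0,0,0,5]
    - [0,0,0,0,5]
    - [0,0,0,0,5]
    - [0,0,0,0,5]
    - [0,0,0,0,5]

```text
time: 6.82
ee_pos: [0.523, 0.1243, 0.1441]
orientation: [[-0.983, 0.181, 0.0], [0.181, 0.983, -0.0], [-0.0, -0.0, -1.0]]
ft_force: [0.8, -0.5, -3.4]
width: 0.0176
grip_force: 40.0
```

```bash
python3 - <<'E'
from h import *
o=get_obs(); print(o['ee_pos'],np.degrees(np.arctan2(o['orientation'][1,1],o['orientation'][0,1])),o['q'].round(1),o['ft_force'])
a,_=snap('top'); b,_=snap('side')
f=lambda im,u,v:cv2.resize(im[v-50:v+50,u-33:u+34,::-1],(400,600),interpolation=cv2.INTER_CUBIC)
cv2.imwrite('pics/held.png',np.hstack([f(a,190,190),f(b,205,255)]))
E
```

```text
[0.52303502 0.12434882 0.14414902] 79.54606929535423 [ 22.2  14.4 -45.7 103.5  11.2  66.7  52.4] [ 0.81310278 -0.46511282 -3.42556783]
```

View pics/held.png

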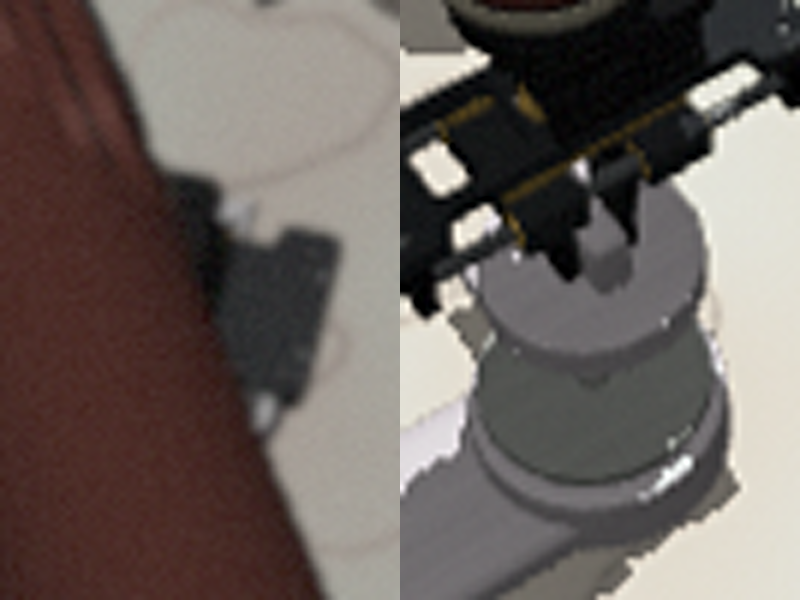

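The side view shows the held cover level, its disc spanning (480–705, 190–365) in the crop, over the bed. The top view is hidden by the arm. I fit the visible front rim in the side view, so that it can be compared with the pin measured in that same view.

```bash
python3 - <<'E'
from h import *
from scipy.optimize import least_squares
im,d=load('side'); P=pts('side',d); Z=P[...,2]; t=get_obs()['ee_pos'][:2]
r=np.hypot(*np.moveaxis(P[...,:2]-t,-1,0))
M=(abs(Z-.141)<.007)&(r<.07); print(M.sum(),np.median(Z[M]).round(4))
# lower edge per column + left/right edge: boundary where next pixel below is far lower
E=[]
for u in range(512):
    v=np.flatnonzero(M[:,u])
    if len(v)>3 and Z[v[-1]+4,u]<.11 : E.append((u,v[-1]+.5))
E=np.array(E); q=np.array([ray('side',*e,.140)[:2] for e in E])
fit=lambda rad:least_squares(lambda x:np.hypot(*(q-x[:2]).T)-(rad or x[2]),[*t,.048],loss='soft_l1',f_scale=.001)
for rad in(.048,None):
    s=fit(rad); print(s.x.round(4),np.abs(s.fun).mean().round(4),len(q))
for lo in(.0,.05,.1): 
    pass
k=circ=None
# same method on the carrier at start is in m2: side circ (.5214,.133,.0514); pin blob side (.5207,.133)
print(E[::6].tolist())
E
```

```text
622 0.1416
[0.5204 0.1262 0.048 ] 0.0009 36
[0.5194 0.1272 0.0468] 0.0009 36
[[185.0, 253.5], [191.0, 261.5], [197.0, 263.5], [204.0, 264.5], [211.0, 262.5], [217.0, 259.5]]
```

Request:
step_arm:
  commands:
    - [0,0.17,-0.1,0,5]
    - [0,0,-0.3,0,5]
    - [0,0,-0.3,0,5]
    - [0,0,-0.3,0,5]
    - [0,0,-0.2,0,5]
    - [0,0,-0.1,0,5]
    - [0,0,0,0,5]
    - [0,0,0,0,5]

```text
time: 7.58
ee_pos: [0.5229, 0.132, 0.092]
orientation: [[-0.984, 0.18, -0.0], [0.18, 0.984, 0.0], [0.001, 0.0, -1.0]]
ft_force: [-0.7, 0.4, -2.0]
width: 0.0178
grip_force: 40.0
```

Request:
step_arm:
  commands:
    - [0,0,-0.03,0,5]
    - [0,0,-0.03,0,5]
    - [0,0,-0.03,0,5]
    - [0,0,-0.03,0,5]
    - [0,0,-0.03,0,5]
    - [0,0,-0.03,0,5]
    - [0,0,0,0,5]
    - [0,0,0,0,5]

```text
time: 8.25
ee_pos: [0.5229, 0.1319, 0.0849]
orientation: [[-0.984, 0.18, -0.0], [0.18, 0.984, -0.0], [0.0, -0.0, -1.0]]
ft_force: [-0.2, -0.6, -3.0]
width: 0.0175
grip_force: 40.0
```

There is no contact force 2 mm below the pin tip, so the pin is in the bore. I go on down.

Request:
step_arm:
  commands:
    - [0,0,-0.03,0,5]
    - [0,0,-0.03,0,5]
    - [0,0,-0.03,0,5]
    - [0,0,-0.03,0,5]
    - [0,0,0,0,5]
    - [0,0,0,0,5]
    - [0,0,0,0,5]
    - [0,0,0,0,5]

```text
time: 8.92
ee_pos: [0.523, 0.1319, 0.0802]
orientation: [[-0.984, 0.18, 0.0], [0.18, 0.984, -0.0], [-0.0, -0.0, -1.0]]
ft_force: [0.4, 0.4, -2.0]
width: 0.0179
grip_force: 40.0
```

Request:
step_arm:
  commands:
    - [0,0,-0.03,0,5]
    - [0,0,0,0,5]
    - [0,0,0,0,5]
    - [0,0,0,0,5]
    - [0,0,-0.02,0,5]
    - [0,0,-0.02,0,5]
    - [0,0,0,0,5]
    - [0,0,0,0,5]

```text
time: 9.58
ee_pos: [0.5232, 0.132, 0.0776]
orientation: [[-0.984, 0.18, 0.0], [0.18, 0.984, -0.0], [-0.0, 0.0, -1.0]]
ft_force: [0.4, -0.7, 4.2]
width: 0.0177
grip_force: 40.0
```

Request:
step_arm:
  commands:
    - [0,0,-0.03,0,5]
    - [0,0,-0.03,0,5]
    - [0,0,-0.02,0,5]
    - [0,0,-0.02,0,5]
    - [0,0,0,0,5]
    - [0,0,0,0,5]
    - [0,0,0,0,5]
    - [0,0,0,0,5]

```text
time: 10.25
ee_pos: [0.5232, 0.132, 0.0738]
orientation: [[-0.984, 0.18, 0.0], [0.18, 0.984, -0.0], [-0.001, -0.0, -1.0]]
ft_force: [-2.3, -2.0, 7.9]
width: 0.0177
grip_force: 40.0
```

The force behaves like the spring, at about 5 mm depression. I push on to the stop.

Request:
step_arm:
  commands:
    - [0,0,-0.02,0,5]
    - [0,0,-0.02,0,5]
    - [0,0,0,0,5]
    - [0,0,0,0,5]
    - [0,0,0,0,5]
    - [0,0,0,0,5]
    - [0,0,0,0,5]
    - [0,0,0,0,5]

```text
time: 10.92
ee_pos: [0.5232, 0.132, 0.073]
orientation: [[-0.984, 0.18, 0.001], [0.18, 0.984, -0.001], [-0.001, -0.001, -1.0]]
ft_force: [-6.5, -2.4, 16.1]
width: 0.0172
grip_force: 40.0
```

The force has jumped to 16 N, so the carrier is on its stop. There is a small side force in −x, so I ease 1 mm that way and look.

Request:
step_arm:
  commands:
    - [-0.02,-0.01,0,0,5]
    - [0,0,0,0,5]
    - [0,0,0,0,5]
    - [0,0,0,0,5]
    - [0,0,0,0,5]
    - [0,0,0,0,5]
    - [0,0,0,0,5]
    - [0,0,0,0,5]

```text
time: 11.58
ee_pos: [0.5232, 0.132, 0.073]
orientation: [[-0.984, 0.18, 0.002], [0.18, 0.984, 0.0], [-0.002, 0.001, -1.0]]
ft_force: [-2.3, -0.3, 12.7]
width: 0.0179
grip_force: 40.0
```

```bash
python3 - <<'E'
from h import *
o=get_obs(); print(o['ee_pos'],o['ft_force'],o['moment'])
b,d=snap('side'); P=pts('side',d); Z=P[...,2]; t=o['ee_pos'][:2]-[.0026,-.0019]
r=np.hypot(*np.moveaxis(P[...,:2]-t,-1,0)); M=(abs(Z-.0705)<.009)&(r<.05); W=P[M]
c=np.linalg.lstsq(np.c_[W[:,:2]-t,np.ones(len(W))],W[:,2],rcond=None)[0]; print(M.sum(),'slopes,z',c.round(4))
cv2.imwrite('pics/end.png',cv2.resize(b[215:315,140:273,::-1],(800,600),interpolation=cv2.INTER_CUBIC))
E
```

```text
[0.52316512 0.13195962 0.0729869 ] [-2.30722377 -0.32075832 12.661848  ] [-0.05813371  0.40486719 -0.0041903 ]
583 slopes,z [ 0.0253 -0.0132  0.0708]
```

View pics/end.png

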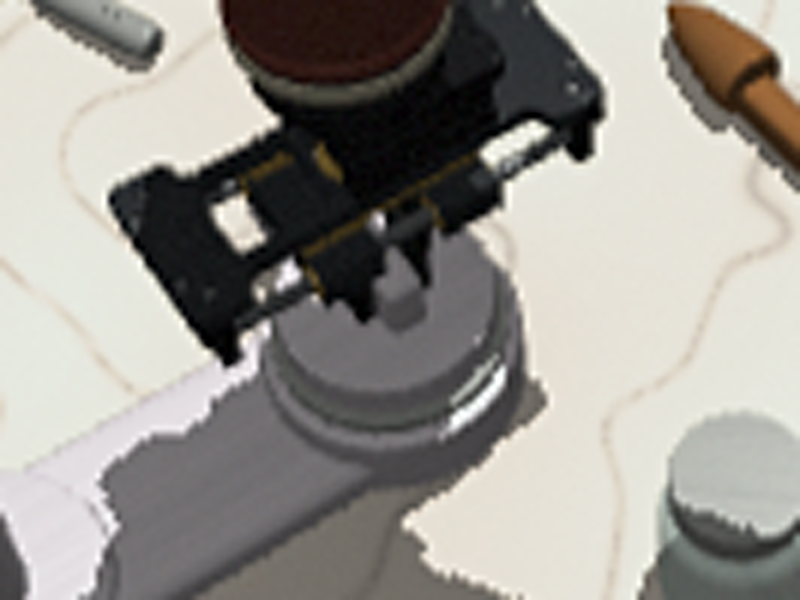

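The side view shows the cover lying flat in the middle of the bed at (385,320), still gripped. Its top measures 0.0708 m. Allowing for the side view's 1.7 mm high bias, that fits the fully-down 0.069 m. The push is about 13 N and steady, so I hand it in.

```bash
python3 -c "
from station import order
print(order.job_done())"
```

```text
the job is handed in; nothing more can be done
None
```

I handed the job in with the cover on the pin, lip towards the spout, pushed down to the carrier's stop and still gripped at 40 N; the hand-in returned no verdict.

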